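Send warm air to the lacquered tama

TASK

A freshly lacquered kendama ball is locked on one of the three posts of the warm-air drying stand. With a fingertip, gently push the selector lever round clockwise to the warm setting of that post, counting the clicks past off (lever pointing straight at the row of posts): one click for the left post, two for the middle, three for the right, as seen from the robot. Once the lever rests in that click with your finger off it, press the start button fully down and let it come back up; pinch or lift nothing and leave the other things where they are.

Things in the scene. Friction and masses are not known exactly. Their poses are not given: they have to be found in the camera images.
- stand: grey sheet-metal drying console 310 mm deep (its x) by 420 mm wide (its y), fixed; flat deck 45 mm above the shelf. Origin: centre of its underside, at shelf height; x runs from its front (robot's side) to its back, y to its left. At x = +105 mm stands the row of posts: left y = +110 mm, middle 0, right -110 mm. Selector in the deck's middle, start button near the front right corner
- loaded_post: the steel twist-socket post with a plain maple ball 60 mm across locked on it, fixed; it may be the left, middle or right one of the row. Origin: centre of its foot, 57 mm above the shelf. The other two posts are bare and end in a thin nozzle with a cross pin
- ball_center (a point): centre of the ball on that post, 64 mm above the post's foot; the ball's top is 151 mm above the shelf
- blower (a point): middle of the blower beside the back left corner of the deck, a dark drum with a motor, 55 mm above the shelf; it reaches 52 mm to its front, back and top, 60 mm to its right and 75 mm to its left; fixed
- selector (a joint): selector angle (rad), grows clockwise seen from above: 0 = off, lever along the stand's +x, straight at the row of posts. Clicks every 0.628: +0.628, +1.257, +1.885 = warm air to left, middle, right post (one, two, three black dots); -0.628, -1.257, -1.885 = cold air to them (rings). Starts in off or a cold click (seldom poised on a ridge between). Stops 0.06 past the ends
- lever: the selector's lever, a black bar 11 mm wide with a white line on top, reaching 61.5 mm from the axis; underside 53 mm, top 73 mm above the shelf. Origin: on the selector's axis, 47 mm above the shelf; x points along the lever to its tip. A spring pulls it into the nearest click: it takes 3 N at 45 mm from the axis to leave a click; past the ridge halfway it jumps on into the next and stays
- selector_axis (a point): point on the selector's vertical axis, at stand x = -60 mm, y = 0, at mid height of the lever, 63 mm above the shelf. The hub is 34 mm across (42 mm at its foot), its top 77 mm above the shelf; the round plate under the lever is 156 mm across, 2 mm thick, its top 47 mm above the shelf
- lever_tip (a point): end of the lever, 61.5 mm from the axis, at mid height of the lever
- start (a joint): start button travel (m): 0 = up, 0.006 = fully down; springs back by itself. It takes about 2 N to begin and 6 N fully down
- start_top (a point): centre of the top of the start button, the only button, at stand x = -90 mm, y = -150 mm: a black cap 32 mm across in a steel collar 48 mm across, pressed straight down; when up its top is 67 mm above the shelf, the collar's top 57 mm
- bowl: glazed bowl 140 mm across, 50 mm high, on the shelf to the right of the stand; origin centre of its underside; leave alone
- red_ball_center (a point): centre of the loose chipped red ball, 60 mm across, lying in the bowl; leave alone
- spike: replacement maple spike, a cone 23 mm across and 70 mm tall standing loose on the deck's right side behind the start button (its axis about 125 mm behind the button's); origin centre of its underside; leave alone
- awl: awl with a steel handle, 160 mm long, 20 mm high, lying loose on the deck's left side about along the stand's x, point to the back; origin on the deck, 77.5 mm from the butt end; leave alone
- ken: ken (kendama handle with cups), 165 mm long, 68 mm wide, 40 mm high, lying on the shelf left of the stand; origin under its middle; leave alone
- tin: lacquer tin 66 mm across, 75 mm high, on the shelf to the right of the stand; origin centre of its underside; leave alone
- cork_block: cork sanding block 85 x 42 x 30 mm on the shelf left of the stand; origin centre of its underside; leave alone

How it is judged:
On the way, in this order (a step that is already met when the one before it is completed fails the run):
1. the selector rests in the warm click of the post that carries the ball, the finger off the lever (((y of loaded_post in the frame of stand between 0.055 and 0.2 m and value of joint selector between 0.458 and 0.798 rad) or (y of loaded_post in the frame of stand between -0.055 and 0.055 m and value of joint selector between 1.087 and 1.427 rad) or (y of loaded_post in the frame of stand between -0.2 and -0.055 m and value of joint selector between 1.715 and 2.055 rad)) and contact force between the fingers and lever below 0.3 N and value of joint start below 0.002 m), for 0.3 s.
2. the start button is pressed down (((y of loaded_post in the frame of stand between 0.055 and 0.2 m and value of joint selector between 0.458 and 0.798 rad) or (y of loaded_post in the frame of stand between -0.055 and 0.055 m and value of joint selector between 1.087 and 1.427 rad) or (y of loaded_post in the frame of stand between -0.2 and -0.055 m and value of joint selector between 1.715 and 2.055 rad)) and value of joint start above 0.0048 m), for 0.05 s.
At the end, for the whole second after the job is handed in: the selector rests within 0.17 rad of the warm click of the post that carries the ball, the start button has been pressed after that and is up again (less than 1.5 mm down), and every loose thing lies within 20 mm of where it was (((y of loaded_post in the frame of stand between 0.055 and 0.2 m and value of joint selector between 0.458 and 0.798 rad) or (y of loaded_post in the frame of stand between -0.055 and 0.055 m and value of joint selector between 1.087 and 1.427 rad) or (y of loaded_post in the frame of stand between -0.2 and -0.055 m and value of joint selector between 1.715 and 2.055 rad)) and velocity of joint selector between -0.05 and 0.05 rad/s and value of joint start below 0.0015 m and distance of each of bowl, red_ball_center, spike, awl, ken, tin, cork_block from where it was at the start of the episode below 0.02 m); the robot touches nothing.
It fails at once if the start button pressed while the selector is not in the right click (value of joint start above 0.003 m and not ((y of loaded_post in the frame of stand between 0.055 and 0.2 m and value of joint selector between 0.458 and 0.798 rad) or (y of loaded_post in the frame of stand between -0.055 and 0.055 m and value of joint selector between 1.087 and 1.427 rad) or (y of loaded_post in the frame of stand between -0.2 and -0.055 m and value of joint selector between 1.715 and 2.055 rad))).
It fails at once if the lever pinched or forced (more than 30 N of finger force on it) (contact force between the fingers and lever above 30 N).
It fails at once if a loose thing lifted, carried or pushed more than 20 mm (distance of any of bowl, red_ball_center, spike, awl, ken, tin, cork_block from where it was at the start of the episode above 0.02 m).
It also fails if it takes over 58 s, if anything falls off the work surface, if the arm or the gripper's body presses on something with over 40 N, if the wrist force passes 120 N, or if a joint passes its speed limit or range.

ROBOT

A 7-joint arm with a two-finger parallel gripper is mounted at the origin on the work surface. World frame = base frame: x ahead of the robot, y to its left, z up, the work surface at z = 0. Lengths are in m, angles in rad, forces in N, time in s.
With the tool pointing down it reaches from about 0.4 to 0.875 m from the base axis. Payload 6.5 kg.
Tool frame: the origin (TCP) lies at the centre of the arm's flange, where the gripper is bolted on; the fingertips stand 166 mm ahead of it and the grasp point (between the pads) lies 147 mm ahead of it; y points along the fingers, x is the direction in which the jaws open and shut, and the axes are right-handed (so a half turn about y gives the same grasp; the last joint's range is limited). The gripper opens to 88 mm and grips with 3 to 60 N. Pads are 18 mm wide; open, the fingers measure 123 mm over their backs; the gripper's body (75 mm by 187 mm) begins 45 mm behind the grasp point.
Start: joints at [-1.289, 0.536, -0.004, 1.538, 0.003, 1.067, -0.071], TCP at [0.222, 0.611, 0.405] pointing down, gripper open.
Joint ranges: [-2.7, 2.7], [-0.37, 2.16], [-1.27, 1.26], [0.24, 2.4], [-1.31, 4.45], [0.19, 1.91], [-2.76, 2.76]. Speed limits (rad/s): [2.39, 2.39, 3.14, 3.14, 3.14, 3.14, 3.14].

INTERFACE

Orientations are given as a unit quaternion [x, y, z, w].
In Python, from rig import monitor, get_image, get_calibration, bot gives the robot as it stands. The module is installed in compiled form; this text tells all that it offers.
- The arm moves only by the shell command python3 -m inch 'ROWS' [FORCE]. ROWS is JSON, a list of rows, each a list of 7 numbers: the shift along the tool's x, y, z scaled (see below), then the turn, a rotation vector about the tool's x, y, z scaled (see below), then the finger opening in mm, from 0 to 88.1. In form: [[tx, ty, tz, ax, ay, az, grip], ...]. A call has 1 to 12 rows; each row is the pose to reach, as a shift and turn from the pose commanded when the call began, along the tool's axes at that moment; what a row does not reach only later rows make up. The controller multiplies each number of a shift by 75 cm and each number of a turn by 0.5 rad. A row lasts 1/10 s, in which the tool goes at most 50 mm and 8.59 degrees, less where a joint would pass 70% of its speed; a pose out of reach is approached as far as the arm can. A call with a number of a shift or a turn outside -1 to 1 is refused whole. A call with a gripper value outside its range is refused whole. The fingers move at their own pace and stop on an object; FORCE is the grip in N (left out, the last holds). Time passes only in rows, so rows that repeat a pose let the fingers close. It gives the time, the measured TCP pose, the force and the opening at its end, in the units of the state.
- monitor.get_state(): the state, without advancing time (a new reading comes with each control period).
- get_image(name): name is "side" or "top" or "wrist"; returns the picture (480x640x3 uint8, red, green, blue); there is no depth.
- get_calibration(name): a dict with "fx", "fy", "cx", "cy" (pixels), "cam_to_world" (4x4, takes a point from camera to world coordinates); the wrist camera has in their place "mount" (4x4, takes a point from camera to tool coordinates, whose origin is the TCP and whose axes are the tool frame's). Camera axes: x right, y down, z forward; pixel columns grow to the right and rows downward; lengths in m; the calibration is good to about 2 mm. The wrist camera is an equidistant fisheye: a pixel r from the principal point sees the ray r / f radians off the axis. A picture is of the moment at which its call begins: read the wrist's pose just before it. get_calibration takes no time and is no camera call.
- bot.hand_in(): hands the job in, once; it reports no verdict.
The state is a dict: "t": time; "qpos": joint angles; "joint_velocities": joint speeds; "tau": joint torques, N m; "tool_pos": TCP position; "orientation": TCP orientation; "force": force on the tool from outside, world axes, zero at the start; "ft_torque": the same for the moment, N m; "opening": opening from 0.0 (shut) to 1.0 (fully open).
Only numpy, scipy, OpenCV 4.12 (cv2) and the standard library are available. Lean on these libraries where they do the work, as an engineer would, in place of code of your own. Each camera call takes 0.05 s, during which the arm holds its last target. There are 200 camera calls.

## Working session

There is one attempt and no reset: what is moved stays moved. The work goes in short steps, Python scripts to look and compute and a shell command to move; the robot and the scene stay as the last step left them, time stands still between calls to the robot, and variables do not carry over. Pictures are saved under pics/ and viewed, about 8 in all and at most 12, crops included, and the job is handed in when it is done.

```bash
mkdir -p pics; python3 - <<'E'
from rig import monitor,get_image,get_calibration
import cv2,json,numpy as np
np.set_printoptions(precision=4,suppress=True)
s=monitor.get_state();print(s)
for n in ("side","top","wrist"):
    print(n,get_calibration(n))
    cv2.imwrite(f"pics/{n}0.png",get_image(n)[:,:,::-1])
E
```

```text
{'t': 0.0, 'qpos': array([-1.2892,  0.5372, -0.0045,  1.5389,  0.0026,  1.0673, -0.0712]), 'joint_velocities': array([-0.0011, -0.0008,  0.0001,  0.0001, -0.0007,  0.0011,  0.0004]), 'tau': array([ -0.0002, -57.0991,   0.991 , -25.1599,  -0.0562,   0.018 ,
         0.0002]), 'tool_pos': array([0.2214, 0.6108, 0.4038]), 'orientation': array([ 0.5793,  0.4055, -0.4065, -0.5786]), 'force': array([ 0.1252,  0.4319, -0.3559]), 'ft_torque': array([-0.0182,  0.0338,  0.01  ]), 'opening': 0.9948025936061121}
side {'fx': 456.9176323711381, 'fy': 456.9176323711381, 'cx': 323.3492315378781, 'cy': 244.2720307729787, 'cam_to_world': array([[ 0.9554, -0.1849,  0.2304,  0.3826],
       [-0.2954, -0.597 ,  0.7459, -0.6487],
       [-0.0003, -0.7807, -0.6249,  0.6735],
       [ 0.    ,  0.    ,  0.    ,  1.    ]])}
top {'fx': 494.36715794092714, 'fy': 494.36715794092714, 'cx': 317.7450333521553, 'cy': 241.7337807974972, 'cam_to_world': array([[ 0.0009, -0.9896,  0.1438,  0.4554],
       [-0.9999, -0.0033, -0.0166,  0.0341],
       [ 0.0169, -0.1438, -0.9895,  1.1617],
       [ 0.    ,  0.    ,  0.    ,  1.    ]])}
wrist {'fx': 371.64829954431775, 'fy': 371.64829954431775, 'cx': 321.0509093896337, 'cy': 240.85258681567723, 'mount': array([[ 1.    ,  0.0006,  0.0007, -0.0011],
       [-0.0005, -0.2766,  0.961 ,  0.0196],
       [ 0.0008, -0.961 , -0.2766,  0.0707],
       [ 0.    ,  0.    ,  0.    ,  1.    ]])}
```

View pics/top0.png

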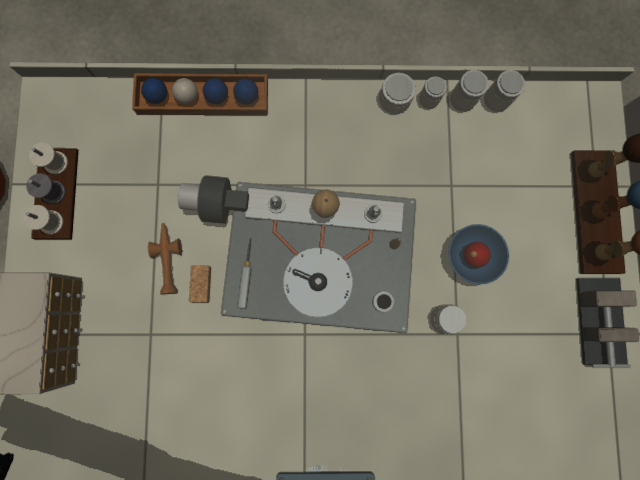

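View pics/side0.png

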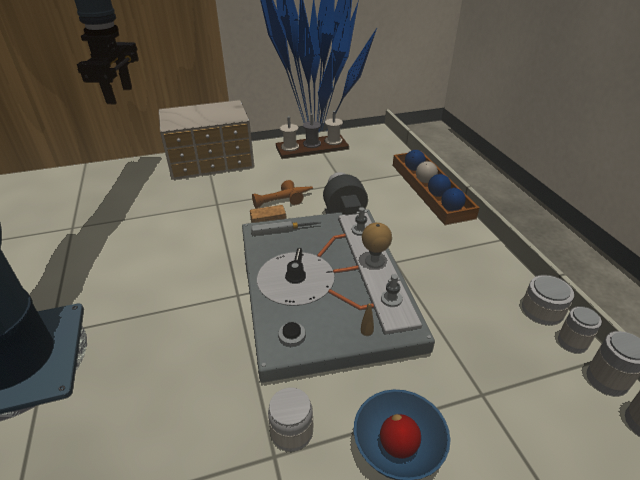

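The ball is on the middle post (326,203). The lever points up-left from the hub (318,282), so it looks like cold click -1.257. I'll take an enlarged crop for precise points.

```bash
python3 - <<'E'
import cv2
im=cv2.imread("pics/top0.png")[175:340,215:425]
cv2.imwrite("pics/crop.png",cv2.resize(im,None,fx=3.6,fy=3.6,interpolation=cv2.INTER_CUBIC))
E
```

```text
(no output)
```

View pics/crop.png

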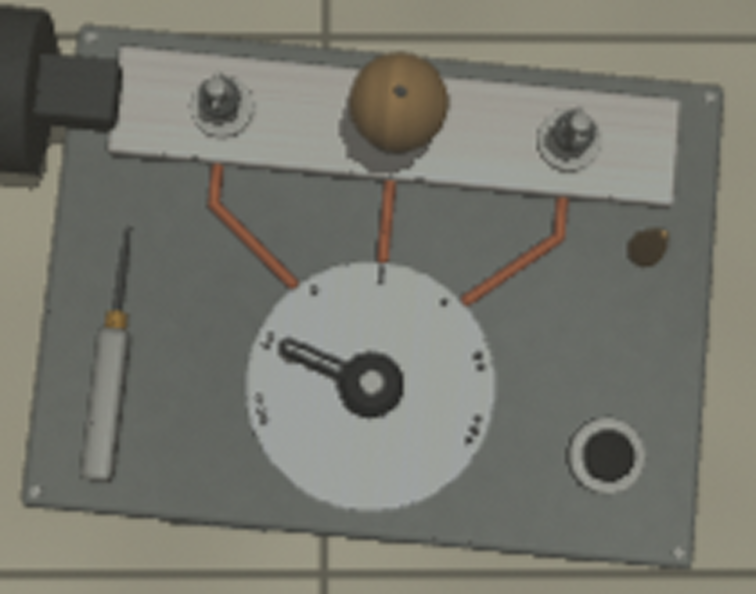

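The crop shows the ball on the middle post at (398,103), and the lever tip (282,347) aimed at the two-ring mark. That is -1.257, so the target is +1.257. Next I fit the stand pose.

```bash
cat > h.py <<'E'
import numpy as np
from scipy.optimize import least_squares
from scipy.spatial.transform import Rotation as R
from rig import monitor,get_calibration
np.set_printoptions(precision=4,suppress=True)
def proj(P,c):
    T=np.linalg.inv(c["cam_to_world"]);q=np.asarray(P)@T[:3,:3].T+T[:3,3]
    return np.c_[c["fx"]*q[:,0]/q[:,2]+c["cx"],c["fy"]*q[:,1]/q[:,2]+c["cy"]]
def unproj(px,z,c):
    M=c["cam_to_world"];d=M[:3,:3]@[(px[0]-c["cx"])/c["fx"],(px[1]-c["cy"])/c["fy"],1]
    return M[:3,3]+d*(z-M[2,3])/d[2]
E
python3 - <<'E'
from h import *
c=get_calibration("top")
px=np.array([[22,505],[690,567],[720,88],[80,25],[609,455],[372,382],[371,386]])/3.6+[215,175]
S=np.array([[-.155,.21,.045],[-.155,-.21,.045],[.155,-.21,.045],[.155,.21,.045],[-.09,-.15,.067],[-.06,0,.077],[-.06,0,.047]])
W=lambda p:np.c_[S[:,:2]@np.array([[np.cos(p[2]),np.sin(p[2])],[-np.sin(p[2]),np.cos(p[2])]])+p[:2],S[:,2]]
r=least_squares(lambda p:(proj(W(p),c)-px).ravel(),[.55,0,0])
print(r.x);print(r.fun.reshape(-1,2));print("button,axis",W(r.x)[4:6])
tip=unproj(np.array([282,347])/3.6+[215,175],.073,c);a=W(r.x)[5]
d=tip-a;print("tip",tip,np.hypot(*d[:2]),"sel",r.x[2]-np.arctan2(d[1],d[0]))
sp=unproj(np.array([648,247])/3.6+[215,175],.045,c);print("spike",sp)
s=monitor.get_state();print(R.from_quat(s["orientation"]).as_matrix())
E
```

```text
[ 0.5853  0.0096 -0.092 ]
[[-1.1503  0.5544]
 [ 0.9521  0.9877]
 [ 1.4949 -1.1561]
 [-1.025  -0.7836]
 [ 0.2921  0.1061]
 [-0.2825  0.1312]
 [-0.2379 -0.1177]]
button,axis [[ 0.4819 -0.1315  0.067 ]
 [ 0.5255  0.0151  0.077 ]]
tip [0.5474 0.0696 0.073 ] 0.05866612626653466 sel -1.2811821125636926
spike [ 0.6139 -0.1614  0.045 ]
[[ 0.3407 -0.0003 -0.9402]
 [ 0.9402 -0.0012  0.3407]
 [-0.0013 -1.     -0.0001]]
```

```bash
cat >> h.py <<'E'
A=np.array([.5255,.0151]);psi=-.092
Rs=np.array([[np.cos(psi),-np.sin(psi)],[np.sin(psi),np.cos(psi)]])
def row(xy,ztip):   # scaled shift to put fingertip at world xy, ztip, jaw along stand y
    s=monitor.get_state();M=R.from_quat(s["orientation"])
    G=np.c_[[-np.sin(psi),np.cos(psi),0],[0,0,-1],[-np.cos(psi),-np.sin(psi),0]]
    d=np.r_[xy,ztip+.166]-s["tool_pos"]
    return np.r_[M.inv().apply(d)/.75,(M.inv()*R.from_matrix(G)).as_rotvec()/.5]
def push(sel,r,gap=0):
    t=-sel;u=np.array([np.cos(t),np.sin(t)]);n=np.array([u[1],-u[0]])
    return A+Rs@(r*u-(5.5e-3+gap+.009*abs(n[0])+.0175*abs(n[1]))*n)
E
python3 - <<'E'
from h import *
print(push(-1.257,.05,.015),row(push(-1.257,.05,.015),.2))
E
```

```text
[0.5136 0.0746] [-0.5394  0.0515 -0.6098 -0.0001 -0.5114 -0.0025]
```

```bash
python3 -m inch '[[-0.539,0.0515,-0.61,0,-0.511,-0.0025,0],[-0.539,0.0515,-0.61,0,-0.511,-0.0025,0],[-0.539,0.0515,-0.61,0,-0.511,-0.0025,0],[-0.539,0.0515,-0.61,0,-0.511,-0.0025,0],[-0.539,0.0515,-0.61,0,-0.511,-0.0025,0],[-0.539,0.0515,-0.61,0,-0.511,-0.0025,0],[-0.539,0.0515,-0.61,0,-0.511,-0.0025,0],[-0.539,0.0515,-0.61,0,-0.511,-0.0025,0],[-0.539,0.0515,-0.61,0,-0.511,-0.0025,0],[-0.539,0.0515,-0.61,0,-0.511,-0.0025,0],[-0.539,0.0515,-0.61,0,-0.511,-0.0025,0],[-0.539,0.0515,-0.61,0,-0.511,-0.0025,0]]' 10
python3 -c "
from h import *
print(row(push(-1.257,.05,.015),.2))"
```

```text
t: 1.35
tool_pos: [0.5088, 0.0835, 0.3668]
orientation: [-0.522, -0.477, 0.476, 0.523]
force: [-0.0, 0.9, -0.2]
opening: 0.001
[-0.0112  0.001  -0.0074  0.0006 -0.0001  0.0028]
```

```bash
python3 -m inch '[[0,0,0,0,0,0,0],[0,0,0,0,0,0,0],[0,0.05,0,0,0,0,0],[0,0.1,0,0,0,0,0],[0,0.14,0,0,0,0,0],[0,0.14,0,0,0,0,0],[0,0.14,0,0,0,0,0],[0,0.14,0,0,0,0,0]]'
python3 - <<'E'
from h import *
from rig import get_image
import cv2
print(row(push(-1.257,.05,.015),.095))
cv2.imwrite("pics/w1.png",get_image("wrist")[:,:,::-1])
E
```

```text
t: 2.15
tool_pos: [0.5089, 0.0863, 0.2635]
orientation: [0.522, 0.478, -0.475, -0.522]
force: [0.0, 0.3, 0.8]
opening: 0.005
[-0.015   0.0033 -0.0076  0.0051  0.0014  0.0048]
```

View pics/w1.png

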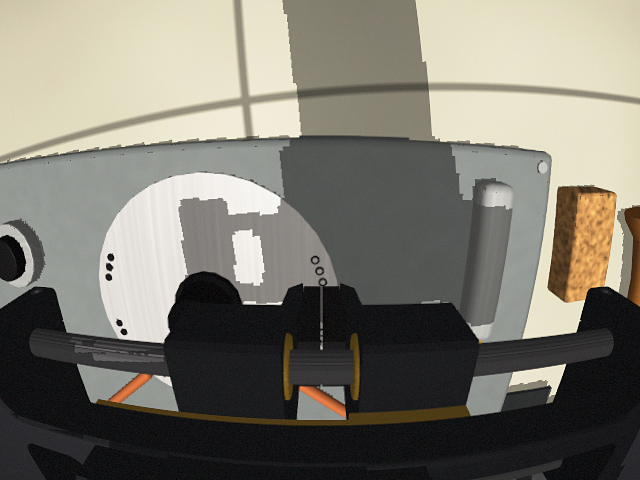

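```bash
python3 -m inch '[[-0.015,0,-0.0076,0.005,0.0014,0.005,0],[-0.015,0,-0.0076,0.005,0.0014,0.005,0],[-0.015,0.03,-0.0076,0.005,0.0014,0.005,0],[-0.015,0.053,-0.0076,0.005,0.0014,0.005,0],[-0.015,0.053,-0.0076,0.005,0.0014,0.005,0],[-0.015,0.053,-0.0076,0.005,0.0014,0.005,0],[-0.015,0.053,-0.0076,0.005,0.0014,0.005,0]]'
python3 - <<'E'
from h import *
print(row(push(-1.257,.05,.015),.058))
for s in np.arange(-1.257,1.2,.157): print(round(s,2),row(push(s,np.interp(s,[-1.257,0,1.2],[.05,.046,.044])),.058)[:3])
E
```

```text
t: 2.9
tool_pos: [0.5135, 0.0737, 0.223]
orientation: [-0.523, -0.476, 0.477, 0.523]
force: [1.0, -0.3, 0.5]
opening: 0.004
[ 0.0012 -0.0013 -0.     -0.0017 -0.0027 -0.0017]
-1.26 [-0.0049 -0.0013 -0.0191]
-1.1 [-0.0045 -0.0013 -0.0276]
-0.94 [-0.0054 -0.0013 -0.0366]
-0.79 [-0.0077 -0.0013 -0.046 ]
-0.63 [-0.0117 -0.0013 -0.0553]
-0.47 [-0.0176 -0.0013 -0.0643]
-0.31 [-0.0252 -0.0013 -0.0725]
-0.16 [-0.0346 -0.0013 -0.0794]
-0.0 [-0.0455 -0.0013 -0.0845]
0.16 [-0.0538 -0.0013 -0.0885]
0.31 [-0.0633 -0.0013 -0.0912]
0.47 [-0.0736 -0.0013 -0.0922]
0.63 [-0.0845 -0.0013 -0.0913]
0.78 [-0.0954 -0.0013 -0.0883]
0.94 [-0.106  -0.0013 -0.0831]
1.1 [-0.1156 -0.0012 -0.0756]
```

```bash
python3 -m inch '[[-0.003,-0.001,-0.01,0,0,0,0],[-0.005,-0.001,-0.019,0,0,0,0],[-0.0045,-0.001,-0.0276,0,0,0,0],[-0.0054,-0.001,-0.0366,0,0,0,0],[-0.0077,-0.001,-0.046,0,0,0,0],[-0.0117,-0.001,-0.0553,0,0,0,0],[-0.0176,-0.001,-0.0643,0,0,0,0],[-0.0252,-0.001,-0.0725,0,0,0,0],[-0.0346,-0.001,-0.0794,0,0,0,0],[-0.0455,-0.001,-0.0845,0,0,0,0],[-0.0455,-0.001,-0.0845,0,0,0,0]]'
python3 - <<'E'
from h import *
from rig import get_image
import cv2
for s in np.arange(0,1.2,.157): print(round(s,2),row(push(s,np.interp(s,[-1.257,0,1.2],[.05,.046,.044])),.058))
cv2.imwrite("pics/w2.png",get_image("wrist")[:,:,::-1])
cv2.imwrite("pics/t2.png",cv2.resize(get_image("top")[200:340,230:400,::-1],None,fx=4,fy=4))
E
```

```text
t: 4.0
tool_pos: [0.5737, 0.0324, 0.223]
orientation: [0.523, 0.475, -0.476, -0.523]
force: [1.4, 1.5, -0.0]
opening: 0.008
0.0 [ 0.0018 -0.0014  0.0005 -0.0012 -0.0064 -0.0029]
0.16 [-0.0065 -0.0014 -0.0035 -0.0012 -0.0064 -0.0029]
0.31 [-0.016  -0.0013 -0.0061 -0.0012 -0.0064 -0.0029]
0.47 [-0.0263 -0.0013 -0.0072 -0.0012 -0.0064 -0.0029]
0.63 [-0.0372 -0.0013 -0.0063 -0.0012 -0.0064 -0.0029]
0.78 [-0.0481 -0.0013 -0.0033 -0.0012 -0.0064 -0.0029]
0.94 [-0.0587 -0.0013  0.0019 -0.0012 -0.0064 -0.0029]
1.1 [-0.0684 -0.0013  0.0094 -0.0012 -0.0064 -0.0029]
```

View pics/w2.png

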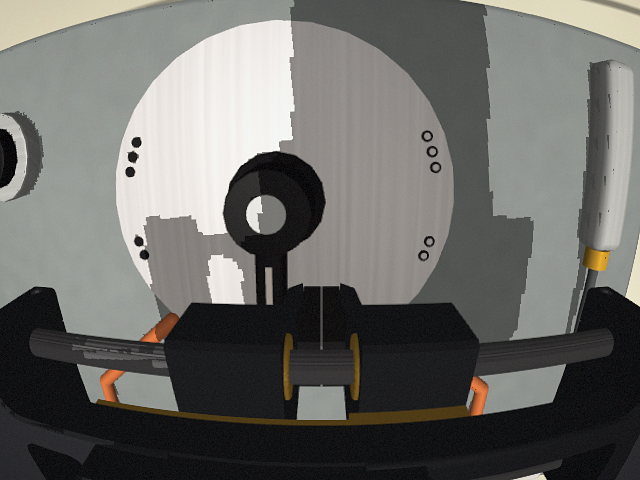

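The wrist view shows the lever (267,280) pointing straight at the posts (off), with the finger (300-355) touching its left side. The clicks follow as expected, so I continue past the +0.94 ridge, more slowly.

```bash
python3 -m inch '[[-0.0065,-0.001,-0.0035,0,0,0,0],[-0.016,-0.001,-0.006,0,0,0,0],[-0.0263,-0.001,-0.0072,0,0,0,0],[-0.0372,-0.001,-0.0063,0,0,0,0],[-0.043,-0.001,-0.005,0,0,0,0],[-0.048,-0.001,-0.0033,0,0,0,0],[-0.0535,-0.001,-0.001,0,0,0,0],[-0.0587,-0.001,0.002,0,0,0,0],[-0.0625,-0.001,0.0045,0,0,0,0],[-0.065,-0.001,0.0065,0,0,0,0],[-0.065,-0.001,0.0065,0,0,0,0]]'
python3 - <<'E'
from h import *
from rig import get_image
import cv2
for s in (.94,1.05,1.1,1.15,1.2): print(round(s,2),row(push(s,.044),.058))
cv2.imwrite("pics/w3.png",get_image("wrist")[:,:,::-1])
E
```

```text
t: 5.2
tool_pos: [0.5631, -0.0147, 0.2235]
orientation: [-0.523, -0.475, 0.477, 0.523]
force: [0.1, 0.5, -0.2]
opening: 0.006
0.94 [ 0.0057 -0.0007 -0.0058 -0.0056 -0.0031 -0.0035]
1.05 [-0.0014 -0.0007 -0.001  -0.0056 -0.0031 -0.0035]
1.1 [-0.0044 -0.0007  0.0015 -0.0056 -0.0031 -0.0035]
1.15 [-0.0073 -0.0007  0.0043 -0.0056 -0.0031 -0.0035]
1.2 [-0.01   -0.0007  0.0072 -0.0056 -0.0031 -0.0035]
```

View pics/w3.png

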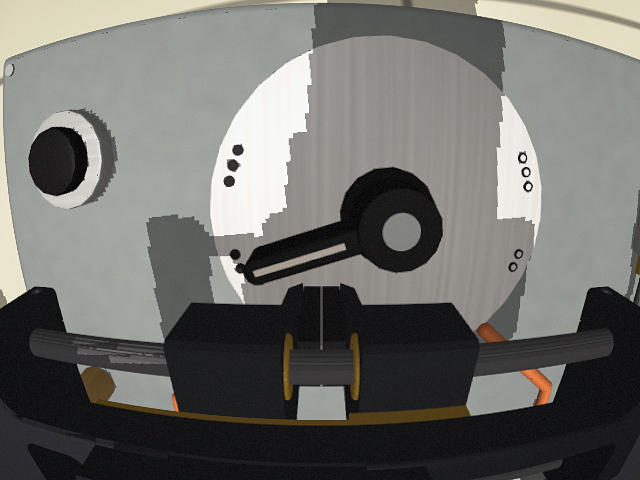

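Lever now points at the two black dots (tip 250,275; dots at 237,260), the middle-post warm click. Next I back the finger off and lift.

```bash
python3 -m inch '[[0.005,0,-0.01,0,0,0,0],[0.008,0,-0.02,0,0,0,0],[0.008,0,-0.02,0,0,0,0],[0.008,-0.05,-0.02,0,0,0,0],[0.008,-0.1,-0.02,0,0,0,0],[0.008,-0.1,-0.02,0,0,0,0],[0.008,-0.1,-0.02,0,0,0,0]]'
python3 -c "
from h import *
print(row([.4819,-.1315],.13))"
```

```text
t: 5.95
tool_pos: [0.5795, -0.0093, 0.2992]
orientation: [0.523, 0.476, -0.477, -0.523]
force: [-1.0, 0.0, 1.1]
opening: 0.004
[-0.1742  0.0044  0.1145 -0.0012 -0.0015 -0.0019]
```

```bash
python3 -m inch '[[-0.06,0,0.04,0,0,0,0],[-0.12,0,0.08,0,0,0,0],[-0.174,0.004,0.1145,0,0,0,0],[-0.174,0.004,0.1145,0,0,0,0],[-0.174,0.004,0.1145,0,0,0,0],[-0.174,0.004,0.1145,0,0,0,0],[-0.174,0.004,0.1145,0,0,0,0]]'
python3 - <<'E'
from h import *
from rig import get_image
import cv2
print(row([.4819,-.1315],.075))
w=get_image("wrist")[:,:,::-1];t=get_image("top")[200:340,230:440,::-1]
t=cv2.resize(t,(640,427))
cv2.imwrite("pics/w4.png",cv2.resize(np.vstack([w,t]),None,fx=.66,fy=.66,interpolation=cv2.INTER_AREA))
E
```

```text
t: 6.65
tool_pos: [0.4826, -0.1298, 0.2955]
orientation: [-0.522, -0.476, 0.478, 0.522]
force: [0.7, 0.7, 0.4]
opening: 0.003
[-0.0022  0.0727  0.0005 -0.0045  0.0036 -0.0012]
```

View pics/w4.png

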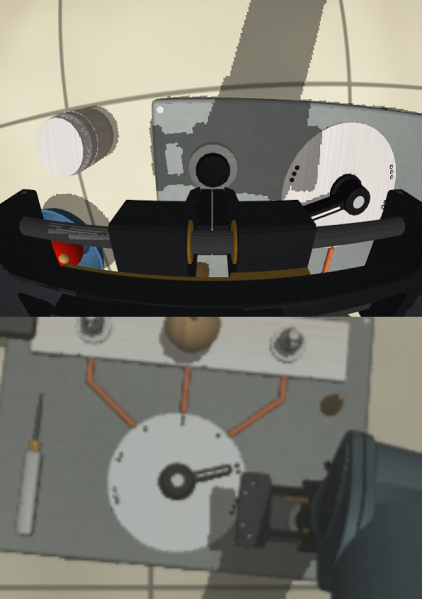

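Both views show the lever at rest on two dots, clear of the finger. The fingertip (212,195) is laterally in line with the button (213,170). Now the press.

```bash
python3 -m inch '[[-0.002,0.04,0,0,0,0,0],[-0.002,0.07,0,0,0,0,0],[-0.002,0.079,0,0,0,0,0],[-0.002,0.084,0,0,0,0,0],[-0.002,0.088,0,0,0,0,0],[-0.002,0.0915,0,0,0,0,0],[-0.002,0.0915,0,0,0,0,0],[-0.002,0.0915,0,0,0,0,0]]'
```

```text
t: 7.55
tool_pos: [0.4813, -0.1326, 0.2279]
orientation: [-0.522, -0.476, 0.477, 0.523]
force: [-2.2, 2.4, 4.8]
opening: 0.006
```

```bash
python3 -m inch '[[0,0.0015,0,0,0,0,0],[0,0.003,0,0,0,0,0],[0,0.003,0,0,0,0,0],[0,0.003,0,0,0,0,0]]'
```

```text
t: 7.95
tool_pos: [0.4814, -0.1327, 0.2272]
orientation: [-0.522, -0.476, 0.477, 0.523]
force: [-8.5, 4.9, 25.4]
opening: 0.007
```

The wrist force jumped to 25 N with the tip at 61 mm, which matches the button fully down. Releasing and lifting clear.

```bash
python3 -m inch '[[0,-0.01,0,0,0,0,0],[0,-0.05,0,0,0,0,0],[0,-0.1,0,0,0,0,0],[0,-0.15,0.03,0,0,0,0],[0,-0.2,0.06,0,0,0,0],[0,-0.2,0.1,0,0,0,0],[0,-0.2,0.1,0,0,0,0],[0,-0.2,0.1,0,0,0,0]]'
python3 - <<'E'
from rig import get_image
import cv2,numpy as np
w=get_image("side")[:,:,::-1];t=get_image("top")[170:340,130:530,::-1]
t=cv2.resize(t,(640,272))
cv2.imwrite("pics/w5.png",cv2.resize(np.vstack([w,t]),None,fx=.79,fy=.79,interpolation=cv2.INTER_AREA))
E
```

```text
t: 8.75
tool_pos: [0.4071, -0.126, 0.3759]
orientation: [0.523, 0.476, -0.476, -0.522]
force: [0.6, 0.4, 0.2]
opening: 0.007
```

View pics/w5.png

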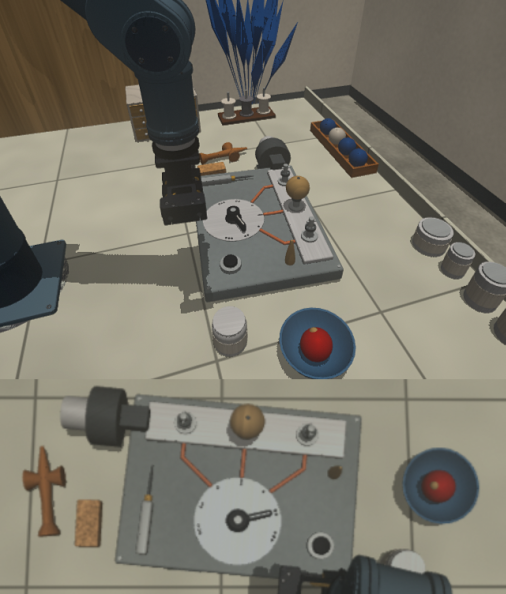

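The picture shows the lever (tip 270,513) at two dots, the button (320,545) up and clear, and the spike, awl, ken, cork, bowl and tin in place. Handing in.

```bash
python3 -c "
from rig import bot
print(bot.hand_in())"
```

```text
the job is handed in; nothing more can be done
None
```

The job is done and handed in at about 9 s of the 58 s allowed; the hand-in gave no verdict.

- **Selector:** The ball was on the middle post and the lever started in the second cold click (-1.257). With the closed fingertips I pushed it clockwise through off to the second warm click (+1.257, two dots). I then backed off, and the wrist and top views showed the lever resting there clear of the finger.
- **Start button:** I pressed until it bottomed, with the tip 61 mm above the shelf. The wrist force rose from 5 N to 25 N at that point, which is more than the 6 N the button needs. I then released it and lifted clear.
- **Final check:** The last pictures show the lever still on two dots and the loose things where they were. The button looks up, judged by eye only, and the wrist force was under 1 N.
- **Disagreement:** After the first long move the arm was about 11 mm off target. I corrected this before touching anything.

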